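# Load a cuvette into the photometer and select its place

## Robot

A 7-joint arm with a two-finger parallel gripper is mounted at the origin on a cart in front of the work surface, level with it; the furniture and walls round the work are solid. World frame = base frame: x ahead of the robot, y to its left, z up, the work surface at z = 0. Lengths are in mm, angles in rad, forces in N, time in s.
With the tool pointing down it reaches from about 400 to 875 mm from the base axis. Payload 19.3 kg.
Tool frame: the origin (TCP) lies midway between the tips of the shut fingers; the grasp point (between the pads) lies 19 mm behind it; z points along the fingers, x is the direction in which the jaws open and shut, and the axes are right-handed (so a half turn about z gives the same grasp; the last joint's range is limited). The gripper opens to 85 mm and grips with 20 to 120 N. Pads are 22 mm wide; open, the fingers measure 114 mm over their backs; the gripper's body (76 mm by 85 mm) begins 54 mm behind the grasp point. The pads swing forward as they close: fully open they stand 13 mm farther back than shut.
Start: joints at [-1.223, 0.521, -0.036, 1.599, 0.021, 1.021, -0.113], TCP at [253.611, 571.223, 231.291] pointing down, gripper open.
Joint ranges: [-2.91, 2.91], [-0.3, 2.13], [-1.5, 1.42], [0.17, 2.43], [-1.26, 4.41], [0.16, 1.93], [-2.52, 2.52]. Speed limits (rad/s): [1.89, 1.89, 2.39, 2.39, 3.01, 3.01, 3.01].

## Interface

Orientations are given as a 3x3 rotation matrix whose columns are the frame's x, y, z axes.
In Python, from plant import status, viewer, r gives the robot as it stands.
- The arm moves only by the tool play_rows, never from a script. Its argument "steps" is a list of rows, each an object of numbers: "dx", "dy", "dz": the shift along the tool's x, y, z normalised to -1 to 1, where 1 is 300 mm; "wx", "wy", "wz": the turn, a rotation vector about the tool's x, y, z normalised to -1 to 1, where 1 is 2 pi rad. In form: [{"dx": .., "dy": .., "dz": .., "wx": .., "wy": .., "wz": ..}, ...]. A call has exactly 10 rows; each row is the pose to reach, as a shift and turn from the pose commanded when the call began, along the tool's axes at that moment, turning the shorter way round; what a row does not reach only later rows make up. A row lasts 1/10 s, in which the tool goes at most 50 mm and 8.59 degrees, less where a joint would pass 70% of its speed; a pose out of reach is approached as far as the arm can. A call with a number of a shift or a turn outside -1 to 1 is refused whole. A call with a gripper value outside its range is refused whole. "fingers" is the closure, from -1 (fully open) to 1 (shut), set as the call begins (left out, the last holds). The fingers move at their own pace and stop on an object; "newtons" is the grip in N (left out, the last holds). Time passes only in rows, so rows that repeat a pose let the fingers close, or fill a call up. It gives the time, the measured TCP pose, the force and the opening at its end, in the units of the state.
- status.sense(): the state, without advancing time (a new reading comes with each control period).
- viewer.grab_frame(name): name is "scene" or "top" or "wrist"; returns (picture, depth): 384x512x3 uint8, red, green, blue; 384x512 float32, mm along the optical axis (not along the pixel's ray), 0 where there is no reading.
- viewer.get_calibration(name): a dict with "K" (3x3 intrinsics, pixels), "dist" ([k1, k2, p1, p2, k3] as OpenCV has them; the pictures are not rectified), "rvec" (rotation vector, rad) and "tvec" (3), from world to camera coordinates, as OpenCV has them; the wrist camera has in their place "mount" (4x4, takes a point from camera to tool coordinates, whose origin is the TCP and whose axes are the tool frame's). Camera axes: x right, y down, z forward; pixel columns grow to the right and rows downward; lengths in mm; the calibration is good to about 2 mm. A picture is of the moment at which its call begins: read the wrist's pose just before it. get_calibration takes no time and is no camera call.
- r.sign_off(): hands the job in, once; it reports no verdict.
The state is a dict: "time_s": time; "joints": joint angles; "joint_velocities": joint speeds; "joint_torque": joint torques, N m; "ee_pos": TCP position; "ee_rot": TCP orientation; "contact_force": force on the tool from outside, world axes, zero at the start; "torque": the same for the moment, N m; "opening": opening from 0.0 (shut) to 1.0 (fully open).
Only numpy, scipy, OpenCV 4.12 (cv2) and the standard library are available. Lean on these libraries where they do the work, as an engineer would, in place of code of your own. Each camera call takes 0.05 s, during which the arm holds its last target. There are 200 camera calls.

## Task

Take the glass cuvette out of the slanted rest and stand it upright in the photometer's empty bay, setting it down gently until it is fully home on the bay's floor. Then press the selector key straight in front of that bay until it latches down and the key that was down pops up. Leave the cuvettes already in the other bays and the things round about where they are.

Things in the scene. Friction and masses are not known exactly. Their poses are not given: they have to be found in the camera images.
- cuvette_mid (a point): the cuvette to be loaded: a large capped rectangular glass cell, 50 mm long (its x) x 20 mm thick (its y) x 110 mm high (its z, towards the dark 12 mm cap), about 0.16 kg; frosted wide faces, smooth straight sides. Origin at its centre, 55 mm from its underside. It starts leaning 25 degrees from upright in the slanted rest, its top towards the robot; its lower 38 mm are in the pocket, the upper 72 mm free. It looks the same after half a turn about z
- slanted_rest: fixed white rest with a slanted pocket, on the left; base 125 x 62 x 6 mm, origin under the pocket on the worktop. The pocket (54 x 24 mm inside, 38 mm deep along its slant) leans 25 degrees towards the rest's own -x, so a cuvette is drawn out along its own z axis
- photometer: fixed bench photometer, a white case 236 mm deep (x) x 282 mm wide (y); origin on the worktop under the case, -x is its front towards the robot, z up. Its flat deck is 62 mm above the origin; in the dark centre strip are four bays side by side at x = +20 mm, y = +93, +31, -31, -93 mm (places 1 to 4 from left to right). Behind them is a housing 86 mm high, from x = +60 mm back
- empty_bay_floor (a point): centre of the floor of the one empty bay (place 2, 3 or 4, differs from start to start), axes as the photometer. The bay is an upright slot 54.5 mm (x) x 24.5 mm (y), 46 mm deep from the deck, mouth chamfered 2 mm. A cuvette fully home stands on this floor, its top 64 mm above the deck. The cuvettes in the neighbouring bays are 62 mm away, centre to centre
- cuvette_1_mid (a point): identical cuvette (50 x 20 x 110 mm, axes as cuvette_mid) already standing in one of the photometer's bays, origin at its centre; stays where it is (place 1, the blank)
- cuvette_2_mid (a point): identical cuvette (50 x 20 x 110 mm, axes as cuvette_mid) already standing in one of the photometer's bays, origin at its centre; stays where it is
- cuvette_3_mid (a point): identical cuvette (50 x 20 x 110 mm, axes as cuvette_mid) already standing in one of the photometer's bays, origin at its centre; stays where it is
- key_1 (a joint): selector key of place 1, +93 mm in the photometer's y, straight in front of bay 1. Metres downwards: 0 = up, about 0.007 = latched down, 0.0095 = bottom stop. Sprung; the press takes 2 to 5 N until the stop. Pressed nearly to the stop it stays down when let go, and the key that was latched before pops up; a half press may release the old key but latches nothing; latched at the start
- key_1_top (a point): centre of the top face of key 1 (26 x 30 mm, 14 mm above the deck when up, about 7 mm when latched), at x = -78 mm of the photometer, 71 mm in front of the bay's front end
- key_2 (a joint): selector key of place 2, +31 mm in the photometer's y, straight in front of bay 2. Metres downwards: 0 = up, about 0.007 = latched down, 0.0095 = bottom stop. Sprung; the press takes 2 to 5 N until the stop. Pressed nearly to the stop it stays down when let go, and the key that was latched before pops up; a half press may release the old key but latches nothing
- key_2_top (a point): centre of the top face of key 2 (26 x 30 mm, 14 mm above the deck when up, about 7 mm when latched), at x = -78 mm of the photometer, 71 mm in front of the bay's front end
- key_3 (a joint): selector key of place 3, -31 mm in the photometer's y, straight in front of bay 3. Metres downwards: 0 = up, about 0.007 = latched down, 0.0095 = bottom stop. Sprung; the press takes 2 to 5 N until the stop. Pressed nearly to the stop it stays down when let go, and the key that was latched before pops up; a half press may release the old key but latches nothing
- key_3_top (a point): centre of the top face of key 3 (26 x 30 mm, 14 mm above the deck when up, about 7 mm when latched), at x = -78 mm of the photometer, 71 mm in front of the bay's front end
- key_4 (a joint): selector key of place 4, -93 mm in the photometer's y, straight in front of bay 4. Metres downwards: 0 = up, about 0.007 = latched down, 0.0095 = bottom stop. Sprung; the press takes 2 to 5 N until the stop. Pressed nearly to the stop it stays down when let go, and the key that was latched before pops up; a half press may release the old key but latches nothing
- key_4_top (a point): centre of the top face of key 4 (26 x 30 mm, 14 mm above the deck when up, about 7 mm when latched), at x = -78 mm of the photometer, 71 mm in front of the bay's front end
- timer_mid (a point): bench timer, 54 x 66 x 40 mm, at the right; bystander, centre
- buffer_bottle_mid (a point): bottle with screw cap, 52 x 52 x 105 mm, at the right; bystander, centre
- petri_dish_mid (a point): petri dish, 91 mm across, at the right; bystander, centre
- wash_bottle_mid (a point): wash bottle, 109 x 66 x 200 mm, at the left in front of the sink; bystander, centre

How it is judged (in metres and radians):
On the way, in this order (a step that is already met when the one before it is completed fails the run):
1. the cuvette stands upright and fully home in the empty bay (horizontal distance between cuvette_mid and empty_bay_floor below 0.006 m and z of cuvette_mid in the frame of empty_bay_floor below 0.059 m and angle between cuvette_mid's own z axis and vertical below 0.08 rad and angle between the x axis of cuvette_mid and the x axis of photometer, either way round below 0.15 rad), for 0.2 s.
2. the key in front of that bay is latched down and the other three are up (((y of empty_bay_floor in the frame of photometer between 0.021 and 0.041 m and value of joint key_2 above 0.0055 m and value of joint each of key_1, key_3, key_4 below 0.002 m) or (y of empty_bay_floor in the frame of photometer between -0.041 and -0.021 m and value of joint key_3 above 0.0055 m and value of joint each of key_1, key_2, key_4 below 0.002 m) or (y of empty_bay_floor in the frame of photometer between -0.103 and -0.083 m and value of joint key_4 above 0.0055 m and value of joint each of key_1, key_2, key_3 below 0.002 m))), for 0.2 s.
At the end, for the whole second after the job is handed in: The cuvette stands released and at rest in the bay: centre within 6 mm of the bay's sideways and under 59 mm above its floor (55 = home), upright within 0.08 rad, long way along the bay within 0.15 rad. The key in front of it is down over 5.5 mm, the other three under 2 mm (all of step 1 and ((y of empty_bay_floor in the frame of photometer between 0.021 and 0.041 m and value of joint key_2 above 0.0055 m and value of joint each of key_1, key_3, key_4 below 0.002 m) or (y of empty_bay_floor in the frame of photometer between -0.041 and -0.021 m and value of joint key_3 above 0.0055 m and value of joint each of key_1, key_2, key_4 below 0.002 m) or (y of empty_bay_floor in the frame of photometer between -0.103 and -0.083 m and value of joint key_4 above 0.0055 m and value of joint each of key_1, key_2, key_3 below 0.002 m)) and linear speed of cuvette below 0.02 m/s); the robot touches nothing.
It fails at once if the cuvette is let fall into the bay (faster than 0.35 m/s with its foot below the deck) (horizontal distance between cuvette_mid and empty_bay_floor below 0.012 m and z of cuvette_mid in the frame of empty_bay_floor below 0.101 m and linear speed of cuvette above 0.35 m/s).
It fails at once if the cuvette is forced into the photometer (contact over 40 N) (contact force between cuvette and photometer above 40 N).
It fails at once if a cuvette in another bay is moved more than 10 mm (distance of any of cuvette_1_mid, cuvette_2_mid, cuvette_3_mid from where it was at the start of the episode above 0.01 m).
It fails at once if a thing round about is moved more than 30 mm (distance of any of timer_mid, petri_dish_mid, buffer_bottle_mid, wash_bottle_mid from where it was at the start of the episode above 0.03 m).
It also fails if it takes over 51 s, if anything falls off the work surface, if the arm or the gripper's body presses on something with over 40 N, if the wrist force passes 120 N, or if a joint passes its speed limit or range.

## Working session

There is one attempt and no reset: what is moved stays moved. The work goes in short steps, Python scripts to look and compute and a tool call to move; the robot and the scene stay as the last step left them, time stands still between calls to the robot, and variables do not carry over. Pictures are saved under pics/ and viewed, about 8 in all and at most 12, crops included, and the job is handed in when it is done.

Besides the shell and the picture viewer there is one more tool, called after "Call:" as name([rows], argument=value, ...), one row to a line, values as JSON. play_rows: Moves the arm, as the interface text tells. Scaled input: -1 to 1 covers 300 mm each way for a shift and 2 pi rad each way for a turn. Its arguments: {"type":"object","properties":{"steps":{"type":"array","items":{"type":"object","properties":{"dx":{"type":"number","minimum":-1,"maximum":1},"dy":{"type":"number","minimum":-1,"maximum":1},"dz":{"type":"number","minimum":-1,"maximum":1},"wx":{"type":"number","minimum":-1,"maximum":1},"wy":{"type":"number","minimum":-1,"maximum":1},"wz":{"type":"number","minimum":-1,"maximum":1}}}},"fingers":{"type":"number"},"newtons":{"type":"number"}},"required":["steps"]}

```bash
ls; mkdir -p pics; cat > h.py <<'E'
import numpy as np,cv2
from plant import status,viewer,r
def cam(n,s=None):
    c=viewer.get_calibration(n);K=np.array(c["K"],float);d=np.array(c["dist"],float)
    if "rvec" in c:
        R=cv2.Rodrigues(np.array(c["rvec"],float))[0];t=np.array(c["tvec"],float).ravel()
        return K,d,R.T,-R.T@t
    s=s or status.sense();M=np.array(c["mount"],float);Re=np.array(s["ee_rot"]);p=np.array(s["ee_pos"])
    return K,d,Re@M[:3,:3],Re@M[:3,3]+p
def pts(c,uv,depth):
    K,d,R,o=c
    n=cv2.undistortPoints(np.array(uv,float).reshape(-1,1,2),K,d).reshape(-1,2)
    v=np.c_[n,np.ones(len(n))]
    return (v*np.array(depth,float).reshape(-1,1))@R.T+o
def plane(c,uv,z):
    K,d,R,o=c
    n=cv2.undistortPoints(np.array(uv,float).reshape(-1,1,2),K,d).reshape(-1,2)
    v=np.c_[n,np.ones(len(n))]@R.T
    return o+v*((z-o[2])/v[:,2])[:,None]
def cloud(c,dep):
    h,w=dep.shape;u,v=np.meshgrid(np.arange(w),np.arange(h))
    P=pts(c,np.c_[u.ravel(),v.ravel()],dep.ravel()).reshape(h,w,3);P[dep<=0]=np.nan
    return P
def grab(n):
    s=status.sense();im,d=viewer.grab_frame(n);return im,d,cam(n,s)
E
python3 - <<'E'
from h import *
for n in("scene","top"):
    im,d,c=grab(n);np.savez("pics/"+n+"0.npz",im=im,d=d);cv2.imwrite(f"pics/{n}0.png",im[:,:,::-1]);print(n,c[3],c[2][:,2].round(2),(d>0).mean(),c[0][0,0])
a=np.hstack([cv2.imread("pics/scene0.png"),cv2.imread("pics/top0.png")])
cv2.imwrite("pics/both.png",np.vstack([cv2.imread("pics/scene0.png"),cv2.imread("pics/top0.png")])[:, :])
s=status.sense();print({k:np.round(v,3).tolist() for k,v in s.items()})
print(viewer.get_calibration("wrist")["mount"])
E
```

```text
pics
scene [ 130.9198811  -726.35777523 1019.79659019] [ 0.33  0.61 -0.72] 0.967559814453125 403.25922785887474
top [ 381.64211633   52.0345527  1236.89493484] [ 0.14  0.02 -0.99] 0.9958953857421875 409.8073144766245
{'time_s': 0.1, 'joints': [-1.223, 0.522, -0.036, 1.6, 0.021, 1.021, -0.113], 'joint_velocities': [-0.001, -0.001, -0.0, -0.003, 0.0, -0.001, 0.0], 'joint_torque': [0.003, -92.849, 1.984, -37.053, 0.018, 0.005, -0.0], 'ee_pos': [253.503, 570.944, 230.778], 'ee_rot': [[0.406, 0.914, -0.0], [0.914, -0.406, -0.001], [-0.001, 0.0, -1.0]], 'contact_force': [0.829, 0.589, 0.059], 'torque': [-0.046, 0.056, 0.002], 'opening': 0.998}
[[ 9.99999423e-01 -1.07046047e-03 -9.08019155e-05  2.72025089e-01]
 [ 1.04139719e-03  9.45139850e-01  3.26664322e-01 -8.37801369e+01]
 [-2.63860735e-04 -3.26664228e-01  9.45140419e-01 -1.41919090e+02]
 [ 0.00000000e+00  0.00000000e+00  0.00000000e+00  1.00000000e+00]]
```

View pics/top0.png

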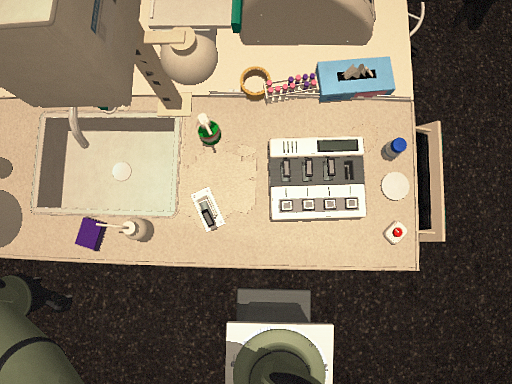

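View pics/scene0.png

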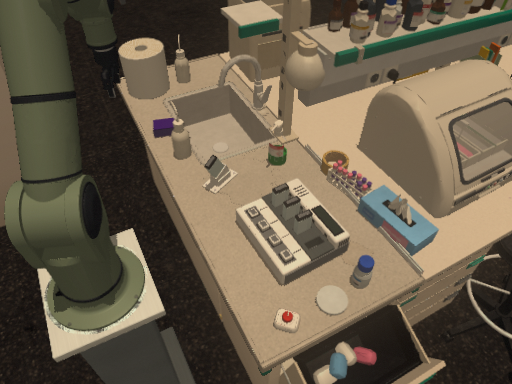

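The top view shows the photometer at about (317,178) with its rightmost bay, place 4 at (349,170), empty. The rest and leaning cuvette are at (208,210). The scene view agrees.

```bash
python3 - <<'E'
from h import *
z=np.load("pics/top0.npz");im,d=z["im"],z["d"];c=cam("top");P=cloud(c,d)
def rect(m,zz,name):
    m=m.astype(np.uint8);n,l,st,_=cv2.connectedComponentsWithStats(m)
    k=1+st[1:,4].argmax();cs,_=cv2.findContours((l==k).astype(np.uint8),0,1)
    q=plane(c,cs[0].reshape(-1,2),zz)[:,:2].astype(np.float32);print(name,st[k],cv2.minAreaRect(q))
sub=np.zeros(d.shape,bool);sub[130:232,262:375]=1
rect(sub&(P[...,2]>40),62,"photometer")
print("deck z",np.nanmedian(P[185:190,280:350,2]),"table",np.nanmedian(P[235:250,200:350,2]))
sub=np.zeros(d.shape,bool);sub[180:236,186:234]=1
rect(sub&(im.min(2)>200),6,"rest white")
g=sub&(P[...,2]>60);print("high",g.sum(),P[g].mean(0),P[g].min(0),P[g].max(0))
# crop zoom
cv2.imwrite("pics/crop.png",cv2.resize(im[130:240,180:380,::-1],None,fx=4,fy=4,interpolation=2))
E
```

```text
photometer [ 268  136   99   84 7687] ((580.5123291015625, -99.03877258300781), (242.89105224609375, 284.2684020996094), 2.824800491333008)
deck z 61.31153068925596 table -0.36199595330822376
rest white [191 187  35  45 454] ((485.9537353515625, 224.6876220703125), (123.97683715820312, 63.327545166015625), 26.030643463134766)
high 250 [466.83071348 215.41983374 103.86970401] [426.23399247 192.92050165  60.02936041] [511.78236454 248.28650511 134.18497694]
```

View pics/crop.png

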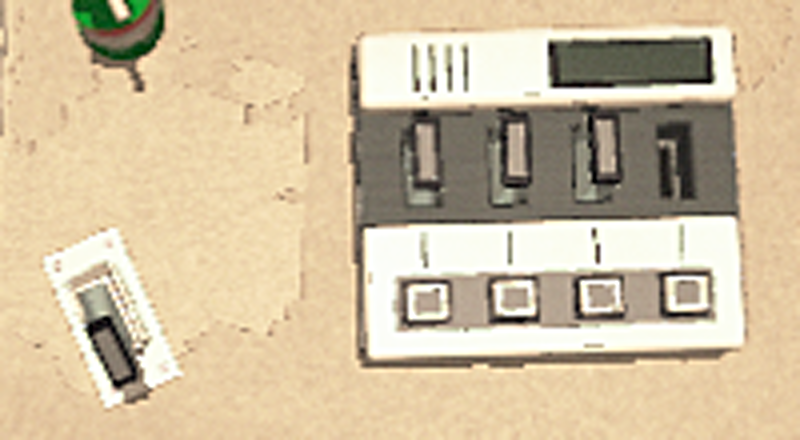

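```bash
cat >> h.py <<'E'
from scipy.spatial.transform import Rotation as Ro
def delta(p,R,s=None):
    s=s or status.sense();R0=np.array(s["ee_rot"]);p0=np.array(s["ee_pos"])
    d=R0.T@(np.array(p)-p0)/300;w=Ro.from_matrix(R0.T@R).as_rotvec()/(2*np.pi)
    print("d",d.round(4),"w",w.round(4),"|p|",np.linalg.norm(d*300).round(1),"ang",np.degrees(np.linalg.norm(w)*2*np.pi).round(1))
def toolR(yaw,tilt=0.0):  # tool x horizontal, tool y along yaw; z tilted outward along yaw
    a=np.radians(yaw);t=np.radians(tilt);e=np.array([np.cos(a),np.sin(a),0])
    x=np.array([-np.sin(a),np.cos(a),0]);z=np.sin(t)*e-np.cos(t)*np.array([0,0,1]);return np.c_[x,np.cross(z,x),z]
E
python3 - <<'E'
from h import *
c=cam("top");t=plane(c,[[206.75,213.75]],118)[0];print("cap",t)
print("wash",plane(c,[[130,228]],150))
R=toolR(26,25);p=t-60*R[:,2];print(p)
delta(p,R)
delta(p+[0,0,40],toolR(26,0))
E
```

```text
cap [462.16388451 210.33041024 118.        ]
wash [[416.0403649  412.92896281 150.        ]]
[439.37307785 199.21459112 172.37846722]
d [-0.8809  1.069   0.1957] w [-0.065   0.0304 -0.1364] |p| 419.7 ang 55.5
d [-0.8811  1.069   0.0623] w [-1.000e-04  2.000e-04 -1.387e-01] |p| 416.0 ang 49.9
```

Call:
play_rows([
  {"dx": -0.1,"dy": 0.1,"dz": -0.05,"wz": -0.014},
  {"dx": -0.2,"dy": 0.22,"dz": -0.1,"wz": -0.028},
  {"dx": -0.3,"dy": 0.34,"dz": -0.12,"wz": -0.045},
  {"dx": -0.4,"dy": 0.46,"dz": -0.12,"wz": -0.06},
  {"dx": -0.5,"dy": 0.58,"dz": -0.12,"wz": -0.08},
  {"dx": -0.6,"dy": 0.7,"dz": -0.1,"wz": -0.1},
  {"dx": -0.7,"dy": 0.82,"dz": -0.05,"wz": -0.12},
  {"dx": -0.8,"dy": 0.94,"dz": 0.0,"wz": -0.135},
  {"dx": -0.88,"dy": 1.0,"dz": 0.05,"wz": -0.1387},
  {"dx": -0.88,"dy": 1.0,"dz": 0.05,"wz": -0.1387},
], fingers=-1)

```text
validation failed for argument at $.st...
```

```bash
python3 - <<'E'
from h import *
s=status.sense();print(s["ee_pos"],np.round(s["joints"],2))
t=np.array([462,210,118]);R=toolR(26,25);delta(t-60*R[:,2],R)
E
```

```text
[253.5030635  570.94413121 230.77840556] [-1.22  0.52 -0.04  1.6   0.02  1.02 -0.11]
d [-0.8821  1.069   0.1957] w [-0.065   0.0304 -0.1364] |p| 419.9 ang 55.5
```

Call:
play_rows([
  {"dx": -0.1,"dy": 0.1,"dz": -0.05,"wx": 0,"wy": 0,"wz": -0.014},
  {"dx": -0.2,"dy": 0.22,"dz": -0.1,"wx": 0,"wy": 0,"wz": -0.028},
  {"dx": -0.3,"dy": 0.34,"dz": -0.12,"wx": 0,"wy": 0,"wz": -0.045},
  {"dx": -0.4,"dy": 0.46,"dz": -0.12,"wx": 0,"wy": 0,"wz": -0.06},
  {"dx": -0.5,"dy": 0.58,"dz": -0.12,"wx": 0,"wy": 0,"wz": -0.08},
  {"dx": -0.6,"dy": 0.7,"dz": -0.1,"wx": 0,"wy": 0,"wz": -0.1},
  {"dx": -0.7,"dy": 0.82,"dz": -0.05,"wx": 0,"wy": 0,"wz": -0.12},
  {"dx": -0.8,"dy": 0.94,"dz": 0.0,"wx": 0,"wy": 0,"wz": -0.135},
  {"dx": -0.88,"dy": 0.99,"dz": 0.05,"wx": 0,"wy": 0,"wz": -0.1387},
  {"dx": -0.88,"dy": 0.99,"dz": 0.05,"wx": 0,"wy": 0,"wz": -0.1387},
], fingers=-1)

```text
time_s: 1.1
ee_pos: [418.0, 204.9, 214.6]
ee_rot: [[-0.434, 0.901, -0.002], [0.901, 0.434, -0.003], [-0.001, -0.003, -1.0]]
contact_force: [-1.2, 0.9, -0.2]
opening: 0.998
```

```bash
python3 - <<'E'
from h import *
s=status.sense();print(s["ee_pos"],np.round(s["joints"],2))
t=np.array([462,210,118]);R=toolR(26,25);delta(t-60*R[:,2],R)
E
```

```text
[417.9856137  204.87392426 214.62567554] [-0.51  0.29 -0.09  2.02  0.04  0.83  1.4 ]
d [-0.0485  0.0555  0.1407] w [-0.07    0.0004 -0.0007] |p| 47.7 ang 25.2
```

Call:
play_rows([
  {"dx": -0.01,"dy": 0.014,"dz": 0.03,"wx": -0.014,"wy": 0,"wz": 0},
  {"dx": -0.02,"dy": 0.028,"dz": 0.06,"wx": -0.028,"wy": 0,"wz": 0},
  {"dx": -0.03,"dy": 0.04,"dz": 0.09,"wx": -0.042,"wy": 0,"wz": 0},
  {"dx": -0.04,"dy": 0.05,"dz": 0.12,"wx": -0.056,"wy": 0,"wz": 0},
  {"dx": -0.0485,"dy": 0.0555,"dz": 0.14,"wx": -0.07,"wy": 0.0004,"wz": -0.0007},
  {"dx": -0.0485,"dy": 0.0555,"dz": 0.14,"wx": -0.07,"wy": 0.0004,"wz": -0.0007},
  {"dx": -0.0485,"dy": 0.0555,"dz": 0.14,"wx": -0.07,"wy": 0.0004,"wz": -0.0007},
  {"dx": -0.0485,"dy": 0.0555,"dz": 0.14,"wx": -0.07,"wy": 0.0004,"wz": -0.0007},
  {"dx": -0.0485,"dy": 0.0555,"dz": 0.14,"wx": -0.07,"wy": 0.0004,"wz": -0.0007},
  {"dx": -0.0485,"dy": 0.0555,"dz": 0.14,"wx": -0.07,"wy": 0.0004,"wz": -0.0007},
])

```text
time_s: 2.1
ee_pos: [439.5, 203.7, 174.4]
ee_rot: [[-0.442, 0.812, 0.381], [0.897, 0.4, 0.189], [0.001, 0.426, -0.905]]
contact_force: [0.3, -0.1, -0.0]
opening: 1.0
```

```bash
python3 - <<'E'
from h import *
s=status.sense();print(s["ee_pos"],np.round(s["joints"],2))
im,d,c=grab("wrist");np.savez("pics/w1.npz",im=im,d=d);cv2.imwrite("pics/w1.png",im[:,:,::-1]);P=cloud(c,d)
for v in range(100,380,40): print(v,[P[v,u].round(0).astype(float).tolist() for u in (150,230,256,282,360)])
E
```

```text
[439.46384168 203.69833481 174.41593974] [-0.35  0.25 -0.28  2.36  0.91  0.17  0.55]
100 [[488.0, 108.0, -0.0], [450.0, 179.0, 6.0], [439.0, 201.0, 6.0], [427.0, 223.0, 8.0], [397.0, 296.0, -1.0]]
140 [[535.0, 119.0, 2.0], [494.0, 197.0, 5.0], [457.0, 210.0, 44.0], [468.0, 247.0, 6.0], [434.0, 327.0, -0.0]]
180 [[598.0, 131.0, -1.0], [553.0, 221.0, -0.0], [442.0, 203.0, 116.0], [524.0, 279.0, -0.0], [579.0, 500.0, -160.0]]
220 [[676.0, 147.0, -0.0], [625.0, 250.0, -0.0], [467.0, 216.0, 130.0], [592.0, 318.0, -0.0], [678.0, 582.0, -160.0]]
260 [[441.0, 150.0, 196.0], [722.0, 290.0, 0.0], [701.0, 329.0, 2.0], [774.0, 425.0, -66.0], [399.0, 234.0, 196.0]]
300 [[438.0, 155.0, 215.0], [797.0, 324.0, 32.0], [818.0, 386.0, 11.0], [814.0, 443.0, 1.0], [404.0, 234.0, 213.0]]
340 [[409.0, 155.0, 238.0], [797.0, 328.0, 99.0], [1046.0, 497.0, 1.0], [1018.0, 558.0, 0.0], [383.0, 208.0, 238.0]]
```

View pics/w1.png

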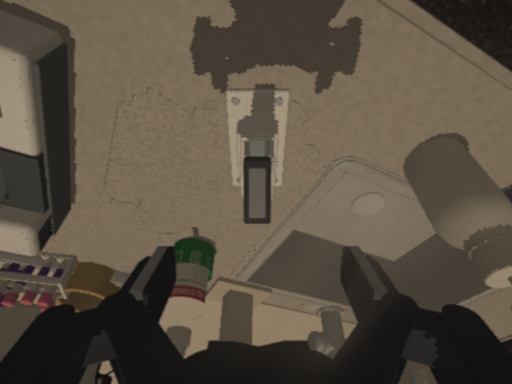

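The wrist view shows the cap at about (257,190), with its long axis along image rows 157–222. The rest lies below it and the fingers are clear. Next I measure the cap in tool axes.

```bash
python3 - <<'E'
from h import *
s=status.sense();z=np.load("pics/w1.npz");im,d=z["im"],z["d"];c=cam("wrist",s);P=cloud(c,d)
R=np.array(s["ee_rot"]);T=(P-np.array(s["ee_pos"]))@R
m=np.zeros(d.shape,bool);m[145:232,235:280]=1;m&=P[...,2]>60
q=T[m];print("n",m.sum(),"pct x",np.percentile(q[:,0],[2,50,98]),"y",np.percentile(q[:,1],[2,50,98]),"z",np.percentile(q[:,2],[2,10,50,90,98]))
top=m&(abs(T[...,2]-np.percentile(q[:,2],20))<6)
A=T[top];C=np.c_[A[:,:2],np.ones(len(A))];k=np.linalg.lstsq(C,A[:,2],rcond=None)[0];print("plane",k,top.sum(),"zmed",np.median(A[:,2]))
cs,_=cv2.findContours(top.astype(np.uint8),0,1);cc=max(cs,key=cv2.contourArea).reshape(-1,2)
r_=cv2.minAreaRect(T[cc[:,1],cc[:,0],:2].astype(np.float32));print("rect tool xy",r_)
# rest base white strip in world
b=np.zeros(d.shape,bool);b[88:190,222:295]=1;b&=(im.min(2)>110)&(P[...,2]<20)&(P[...,2]>-5)
cs,_=cv2.findContours(b.astype(np.uint8),0,1);a=np.vstack([x.reshape(-1,2) for x in cs])
print("rest",cv2.minAreaRect(plane(c,a,6)[:,:2].astype(np.float32)))
E
```

```text
n 2224 pct x [-11.22939958  -1.473621     8.64012657] y [-37.99487592 -18.7763511   11.05963835] z [ 52.37187986  52.96726297  54.1163527   81.48368383 126.06534825]
plane [ 1.12481886e-03 -5.82973599e-03  5.38774617e+01] 1815 zmed 53.887958315196116
rect tool xy ((-1.068263053894043, -13.231721878051758), (19.920330047607422, 49.886085510253906), 0.9428846836090088)
rest ((485.85406494140625, 225.21185302734375), (121.86898803710938, 59.63138961791992), 25.952587127685547)
```

Call:
play_rows([
  {"dx": -0.0035,"dy": -0.022,"dz": 0,"wx": 0,"wy": 0,"wz": 0.0026},
  {"dx": -0.0035,"dy": -0.044,"dz": 0,"wx": 0,"wy": 0,"wz": 0.0026},
  {"dx": -0.0035,"dy": -0.044,"dz": 0.05,"wx": 0,"wy": 0,"wz": 0.0026},
  {"dx": -0.0035,"dy": -0.044,"dz": 0.1,"wx": 0,"wy": 0,"wz": 0.0026},
  {"dx": -0.0035,"dy": -0.044,"dz": 0.15,"wx": 0,"wy": 0,"wz": 0.0026},
  {"dx": -0.0035,"dy": -0.044,"dz": 0.2,"wx": 0,"wy": 0,"wz": 0.0026},
  {"dx": -0.0035,"dy": -0.044,"dz": 0.2,"wx": 0,"wy": 0,"wz": 0.0026},
  {"dx": -0.0035,"dy": -0.044,"dz": 0.2,"wx": 0,"wy": 0,"wz": 0.0026},
  {"dx": -0.0035,"dy": -0.044,"dz": 0.2,"wx": 0,"wy": 0,"wz": 0.0026},
  {"dx": -0.0035,"dy": -0.044,"dz": 0.2,"wx": 0,"wy": 0,"wz": 0.0026},
])

```text
time_s: 3.15
ee_pos: [452.0, 208.8, 115.2]
ee_rot: [[-0.429, 0.818, 0.382], [0.903, 0.385, 0.19], [0.008, 0.427, -0.904]]
contact_force: [0.5, -0.4, -0.6]
opening: 0.999
```

```bash
python3 - <<'E'
from h import *
s=status.sense();print(s["ee_pos"],np.round(s["joints"],2),s["contact_force"])
s0=np.array([439.464,203.698,174.416]);R0=np.array([[-0.442, 0.812, 0.381], [0.897, 0.4, 0.189], [0.001, 0.426, -0.905]])
print("moved tool0",R0.T@(s["ee_pos"]-s0),"rot",np.degrees(Ro.from_matrix(R0.T@np.array(s["ee_rot"])).as_rotvec()))
im,d,c=grab("wrist");P=cloud(c,d)
R=np.array(s["ee_rot"]);T=(P-np.array(s["ee_pos"]))@R
m=(abs(T[...,0])<20)&(abs(T[...,1]+0)<60)&(abs(T[...,2])<8+60)&(P[...,2]>60);m[:, :200]=0;m[:,312:]=0
q=T[m];print(m.sum(),np.percentile(q[:,2],[2,20,50,80]) )
top=m&(abs(T[...,2]-np.percentile(q[:,2],20))<5);cs,_=cv2.findContours(top.astype(np.uint8),0,1);cc=max(cs,key=cv2.contourArea).reshape(-1,2)
print(cv2.minAreaRect(T[cc[:,1],cc[:,0],:2].astype(np.float32)),np.median(T[top][:,2]))
E
```

```text
[452.01483386 208.83436792 115.1794076 ] [-0.22  0.43 -0.44  2.37  1.84  0.24 -0.37] [ 0.51932378 -0.37389536 -0.60065966]
moved tool0 [ -0.99938313 -12.98896409  59.36175736] rot [-0.07121189  0.00575973  0.90511035]
4005 [-6.95784408 -6.03453895 -5.1375233   6.65083614]
((-0.05583953857421875, -0.15307235717773438), (50.318016052246094, 20.006771087646484), 89.20623016357422) -5.525925741926986
```

Call:
play_rows([
  {"dx": 0,"dy": 0,"dz": 0.03,"wx": 0,"wy": 0,"wz": 0},
  {"dx": 0,"dy": 0,"dz": 0.06,"wx": 0,"wy": 0,"wz": 0},
  {"dx": 0,"dy": 0,"dz": 0.09,"wx": 0,"wy": 0,"wz": 0},
  {"dx": 0,"dy": 0,"dz": 0.12,"wx": 0,"wy": 0,"wz": 0},
  {"dx": 0,"dy": 0,"dz": 0.15,"wx": 0,"wy": 0,"wz": 0},
  {"dx": 0,"dy": 0,"dz": 0.165,"wx": 0,"wy": 0,"wz": 0},
  {"dx": 0,"dy": 0,"dz": 0.165,"wx": 0,"wy": 0,"wz": 0},
  {"dx": 0,"dy": 0,"dz": 0.165,"wx": 0,"wy": 0,"wz": 0},
  {"dx": 0,"dy": 0,"dz": 0.165,"wx": 0,"wy": 0,"wz": 0},
  {"dx": 0,"dy": 0,"dz": 0.165,"wx": 0,"wy": 0,"wz": 0},
])

```text
time_s: 4.2
ee_pos: [470.8, 218.2, 69.9]
ee_rot: [[-0.429, 0.819, 0.382], [0.903, 0.385, 0.19], [0.008, 0.426, -0.905]]
contact_force: [-0.3, 1.1, 0.3]
opening: 1.001
```

Call:
play_rows([
  {"dx": 0,"dy": 0,"dz": 0,"wx": 0,"wy": 0,"wz": 0},
  {"dx": 0,"dy": 0,"dz": 0,"wx": 0,"wy": 0,"wz": 0},
  {"dx": 0,"dy": 0,"dz": 0,"wx": 0,"wy": 0,"wz": 0},
  {"dx": 0,"dy": 0,"dz": 0,"wx": 0,"wy": 0,"wz": 0},
  {"dx": 0,"dy": 0,"dz": 0,"wx": 0,"wy": 0,"wz": 0},
  {"dx": 0,"dy": 0,"dz": 0,"wx": 0,"wy": 0,"wz": 0},
  {"dx": 0,"dy": 0,"dz": 0,"wx": 0,"wy": 0,"wz": 0},
  {"dx": 0,"dy": 0,"dz": 0,"wx": 0,"wy": 0,"wz": 0},
  {"dx": 0,"dy": 0,"dz": 0,"wx": 0,"wy": 0,"wz": 0},
  {"dx": 0,"dy": 0,"dz": 0,"wx": 0,"wy": 0,"wz": 0},
], fingers=1, newtons=40)

```text
time_s: 5.2
ee_pos: [470.7, 218.2, 69.7]
ee_rot: [[-0.429, 0.819, 0.381], [0.903, 0.385, 0.19], [0.008, 0.426, -0.905]]
contact_force: [-2.4, -1.9, 5.5]
opening: 0.229
```

Call:
play_rows([
  {"dx": 0,"dy": 0,"dz": -0.01,"wx": 0,"wy": 0,"wz": 0},
  {"dx": 0,"dy": 0,"dz": -0.03,"wx": 0,"wy": 0,"wz": 0},
  {"dx": 0,"dy": 0,"dz": -0.05,"wx": 0,"wy": 0,"wz": 0},
  {"dx": 0,"dy": 0,"dz": -0.07,"wx": 0,"wy": 0,"wz": 0},
  {"dx": 0,"dy": 0,"dz": -0.09,"wx": 0,"wy": 0,"wz": 0},
  {"dx": 0,"dy": 0,"dz": -0.11,"wx": 0,"wy": 0,"wz": 0},
  {"dx": 0,"dy": 0,"dz": -0.13,"wx": 0,"wy": 0,"wz": 0},
  {"dx": 0,"dy": 0,"dz": -0.15,"wx": 0,"wy": 0,"wz": 0},
  {"dx": 0,"dy": 0,"dz": -0.17,"wx": 0,"wy": 0,"wz": 0},
  {"dx": 0,"dy": 0,"dz": -0.18,"wx": 0,"wy": 0,"wz": 0},
])

```text
time_s: 6.2
ee_pos: [450.0, 207.9, 119.1]
ee_rot: [[-0.429, 0.819, 0.382], [0.903, 0.385, 0.19], [0.008, 0.426, -0.905]]
contact_force: [-1.0, -0.5, -1.4]
opening: 0.232
```

```bash
python3 - <<'E'
from h import *
s=status.sense();print(s["ee_pos"],np.round(s["joints"],2),s["contact_force"])
delta([470,200,280],toolR(20,0))
E
```

```text
[450.01231913 207.90635778 119.09702702] [-0.23  0.41 -0.43  2.37  1.81  0.23 -0.34] [-0.99969282 -0.52340023 -1.44434534]
d [-0.048   0.2729 -0.4648] w [ 0.0699 -0.0046  0.0145] |p| 162.3 ang 25.8
```

Call:
play_rows([
  {"dx": -0.003,"dy": 0.03,"dz": -0.06,"wx": 0,"wy": 0,"wz": 0},
  {"dx": -0.008,"dy": 0.06,"dz": -0.12,"wx": 0,"wy": 0,"wz": 0},
  {"dx": -0.015,"dy": 0.1,"dz": -0.19,"wx": 0.008,"wy": -0.0005,"wz": 0.002},
  {"dx": -0.02,"dy": 0.14,"dz": -0.26,"wx": 0.02,"wy": -0.0015,"wz": 0.004},
  {"dx": -0.028,"dy": 0.18,"dz": -0.33,"wx": 0.035,"wy": -0.0025,"wz": 0.007},
  {"dx": -0.035,"dy": 0.22,"dz": -0.39,"wx": 0.05,"wy": -0.0035,"wz": 0.01},
  {"dx": -0.042,"dy": 0.25,"dz": -0.44,"wx": 0.062,"wy": -0.004,"wz": 0.013},
  {"dx": -0.048,"dy": 0.273,"dz": -0.465,"wx": 0.0699,"wy": -0.0046,"wz": 0.0145},
  {"dx": -0.048,"dy": 0.273,"dz": -0.465,"wx": 0.0699,"wy": -0.0046,"wz": 0.0145},
  {"dx": -0.048,"dy": 0.273,"dz": -0.465,"wx": 0.0699,"wy": -0.0046,"wz": 0.0145},
])

```text
time_s: 7.2
ee_pos: [471.4, 200.2, 279.6]
ee_rot: [[-0.341, 0.94, -0.001], [0.94, 0.341, 0.001], [0.002, -0.001, -1.0]]
contact_force: [-0.0, -0.8, -2.1]
opening: 0.229
```

```bash
python3 - <<'E'
from h import *
s=status.sense();print(s["ee_pos"],np.round(s["joints"],2),s["contact_force"],np.array(s["ee_rot"]).round(3))
for p in ([560,-190,280],):delta(p,toolR(2.9,0))
E
```

```text
[471.41546353 200.24800472 279.61842338] [ 0.04  0.36 -0.71  1.81  0.26  1.07  1.15] [-0.03148211 -0.81380087 -2.12941022] [[-0.341  0.94  -0.001]
 [ 0.94   0.341  0.001]
 [ 0.002 -0.001 -1.   ]]
d [-1.3236 -0.1658 -0.0036] w [-0.0002 -0.0003  0.0473] |p| 400.2 ang 17.0
```

Call:
play_rows([
  {"dx": -0.06,"dy": -0.003,"dz": 0,"wx": 0,"wy": 0,"wz": 0.003},
  {"dx": -0.18,"dy": -0.01,"dz": 0,"wx": 0,"wy": 0,"wz": 0.009},
  {"dx": -0.32,"dy": -0.018,"dz": 0,"wx": 0,"wy": 0,"wz": 0.015},
  {"dx": -0.46,"dy": -0.025,"dz": 0,"wx": 0,"wy": 0,"wz": 0.022},
  {"dx": -0.6,"dy": -0.032,"dz": 0,"wx": 0,"wy": 0,"wz": 0.029},
  {"dx": -0.74,"dy": -0.039,"dz": 0,"wx": 0,"wy": 0,"wz": 0.036},
  {"dx": -0.86,"dy": -0.045,"dz": 0,"wx": 0,"wy": 0,"wz": 0.042},
  {"dx": -0.95,"dy": -0.05,"dz": 0,"wx": 0,"wy": 0,"wz": 0.046},
  {"dx": -1.0,"dy": -0.052,"dz": 0,"wx": 0,"wy": 0,"wz": 0.0473},
  {"dx": -1.0,"dy": -0.052,"dz": 0,"wx": 0,"wy": 0,"wz": 0.0473},
])

```text
time_s: 8.2
ee_pos: [558.2, -88.7, 278.9]
ee_rot: [[-0.05, 0.999, -0.0], [0.999, 0.05, -0.0], [-0.0, -0.0, -1.0]]
contact_force: [-0.5, 0.3, -1.5]
opening: 0.234
```

```bash
python3 - <<'E'
from h import *
s=status.sense();print(s["ee_pos"],np.round(s["joints"],2),s["contact_force"],np.abs(s["joint_velocities"]).max())
im,d,c=grab("wrist");np.savez("pics/w2.npz",im=im,d=d,p=s["ee_pos"],R=s["ee_rot"]);cv2.imwrite("pics/w2.png",im[:,:,::-1])
E
```

```text
[558.18598721 -88.67174855 278.93856576] [ 0.44  0.42 -0.53  1.68  0.23  1.1   1.46] [-0.4701847   0.25145167 -1.47035342] 0.03906325071015884
```

View pics/w2.png

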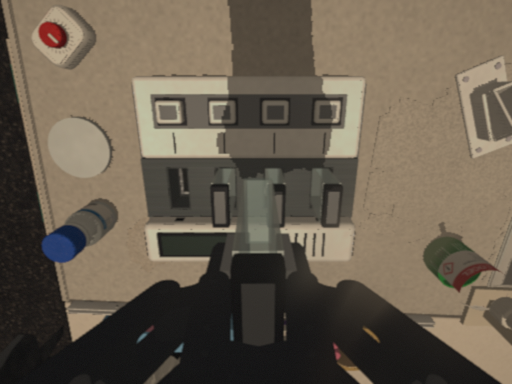

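The wrist view shows the empty bay at about (179,188), with key 4 at (170,112). The held cuvette runs from the fingers towards (257,190).

```bash
python3 - <<'E'
from h import *
z=np.load("pics/w2.npz");im,d,p,R=z["im"],z["d"],z["p"],z["R"];c=cam("wrist",dict(ee_pos=p,ee_rot=R));P=cloud(c,d)
print("deck z",np.nanmedian(P[140:150,145:215,2]))
def rect(m,zz,n):
    k,l,st,_=cv2.connectedComponentsWithStats(m.astype(np.uint8));i=1+st[1:,4].argmax()
    cs,_=cv2.findContours((l==i).astype(np.uint8),0,1);q=plane(c,cs[0].reshape(-1,2)+0.0,zz)[:,:2].astype(np.float32)
    a=cv2.minAreaRect(q);print(n,st[i],np.round(a[0],1),np.round(a[1],1),round(a[2],2),"ext",q.min(0),q.max(0));return a
sub=np.zeros(d.shape,bool);sub[162:214,158:203]=1
rect(sub&(P[...,2]<58),62,"bay depth")
g=cv2.cvtColor(im,cv2.COLOR_RGB2GRAY);print(g[188,160:202].tolist());print(g[160:216,172].tolist())
for n,(u0,u1) in dict(c3=(207,234),c1=(318,346)).items():
    m=np.zeros(d.shape,bool);m[178:232,u0:u1]=1;rect(m&(abs(P[...,2]-126)<5),126,n)
case=(abs(P[...,2]-62)<8);case[:, :130]=0;case[:,375:]=0;case[230:]=0
m=np.zeros(d.shape,bool);m[70:160,125:230]=1
rect((abs(P[...,2]-62)<30)&(np.indices(d.shape)[0]<270)&(np.indices(d.shape)[1]>120)&(np.indices(d.shape)[1]<380),62,"case")
for i,(u,w) in {4:(170,112),1:(327,112)}.items():
    m=np.zeros(d.shape,bool);m[w-16:w+16,u-18:u+18]=1;print(i,"z",np.nanmedian(P[w-3:w+4,u-3:u+4,2]));rect(m&(g>150),75 if i==4 else 69,f"key{i}")
T=(P-p)@R;m=(abs(T[...,0])<16)&(abs(T[...,1])<40)&(T[...,2]>-75)&(T[...,2]<-45);print("held cap",m.sum(),np.median(T[m],0),np.percentile(T[m],[2,98],axis=0))
E
```

```text
deck z 61.5048499087666
bay depth [168 168  22  40 706] [ 602.8 -190.5] [53.8 23.9] 2.82 ext [ 575.4297 -203.0766] [ 629.3601 -177.3837]
[71, 71, 71, 71, 71, 71, 70, 66, 54, 47, 40, 34, 35, 35, 34, 36, 36, 35, 36, 44, 68, 104, 114, 87, 50, 31, 33, 38, 52, 65, 72, 73, 74, 74, 74, 73, 74, 74, 73, 74, 74, 74]
[72, 72, 72, 71, 71, 72, 71, 64, 51, 38, 33, 34, 34, 35, 35, 35, 34, 34, 34, 35, 35, 35, 34, 34, 35, 35, 36, 36, 35, 33, 36, 34, 33, 34, 34, 35, 34, 34, 35, 35, 34, 37, 37, 38, 38, 39, 41, 46, 55, 65, 70, 69, 68, 69, 69, 64]
c3 [210 185  20  43 783] [ 599.4 -128.8] [49.8 20.2] 2.84 ext [ 574.1199 -139.2499] [ 624.68243 -118.07909]
c1 [321 185  22  43 790] [593.3  -6.5] [49.8 20.5] 2.84 ext [568.02515  -17.506306] [618.5298     4.549168]
case [  131    76   235   186 32746] [585.3 -99.7] [247.  291.7] 2.86 ext [ 455.54562 -240.84622] [715.52924   51.508167]
4 z 75.78984100897975
key4 [156 102  25  21 216] [ 505.9 -195.5] [22.4 26.9] 2.82 ext [ 494.0682  -209.00786] [ 517.6411  -181.71196]
1 z 68.45706980613502
key1 [331 102   9  20  76] [496.   -1.2] [22.2  9.3] 8.03 ext [485.23666    -7.2938814] [507.02966    3.192187]
held cap 7081 [ -0.16016184 -12.29683986 -55.72892543] [[-15.08485926 -24.47495088 -74.48737515]
 [ 15.09250068   8.02977788 -45.9755205 ]]
```

```bash
python3 - <<'E'
from h import *
delta([602.8,-190.6,190],toolR(2.83))
E
```

```text
d [-0.3529  0.1311  0.2968] w [-0.     -0.0001  0.0005] |p| 143.8 ang 0.2
```

Call:
play_rows([
  {"dx": -0.04,"dy": 0.015,"dz": 0.0,"wx": 0,"wy": 0,"wz": 0.0005},
  {"dx": -0.11,"dy": 0.04,"dz": 0.0,"wx": 0,"wy": 0,"wz": 0.0005},
  {"dx": -0.19,"dy": 0.07,"dz": 0.02,"wx": 0,"wy": 0,"wz": 0.0005},
  {"dx": -0.26,"dy": 0.1,"dz": 0.06,"wx": 0,"wy": 0,"wz": 0.0005},
  {"dx": -0.32,"dy": 0.12,"dz": 0.12,"wx": 0,"wy": 0,"wz": 0.0005},
  {"dx": -0.353,"dy": 0.131,"dz": 0.18,"wx": 0,"wy": 0,"wz": 0.0005},
  {"dx": -0.353,"dy": 0.131,"dz": 0.24,"wx": 0,"wy": 0,"wz": 0.0005},
  {"dx": -0.353,"dy": 0.131,"dz": 0.28,"wx": 0,"wy": 0,"wz": 0.0005},
  {"dx": -0.353,"dy": 0.131,"dz": 0.297,"wx": 0,"wy": 0,"wz": 0.0005},
  {"dx": -0.353,"dy": 0.131,"dz": 0.297,"wx": 0,"wy": 0,"wz": 0.0005},
])

```text
time_s: 9.25
ee_pos: [602.9, -190.2, 190.0]
ee_rot: [[-0.05, 0.999, -0.001], [0.999, 0.05, 0.0], [0.0, -0.001, -1.0]]
contact_force: [-0.7, 0.2, -1.8]
opening: 0.229
```

```bash
python3 - <<'E'
from h import *
s=status.sense();print(s["ee_pos"],np.round(s["joints"],2),s["contact_force"])
im,d,c=grab("wrist");np.savez("pics/w3.npz",im=im,d=d,p=s["ee_pos"],R=s["ee_rot"]);cv2.imwrite("pics/w3.png",im[:,:,::-1])
delta([602.8,-190.6,122],toolR(2.83),s)
E
```

```text
[ 602.86128441 -190.1947958   189.95553573] [ 0.52  0.61 -0.47  1.6   0.31  1.    1.58] [-0.6960226   0.15045461 -1.7725233 ]
d [-1.400e-03 -1.000e-04  2.265e-01] w [-0.0001 -0.0001  0.0001] |p| 68.0 ang 0.1
```

View pics/w3.png

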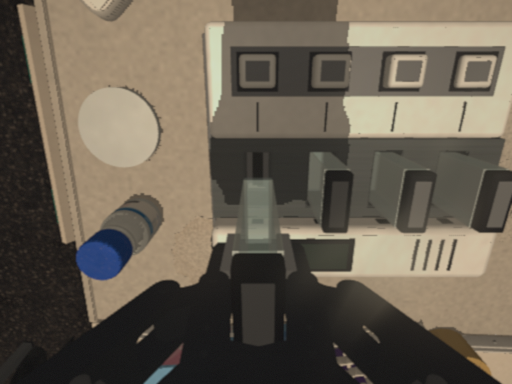

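The bay mouth shows at columns 245–270, rows 150–178. The cuvette foot is centred at about column 258 just below it, so they look in line. Next a numeric check of both in tool axes.

```bash
python3 - <<'E'
from h import *
z=np.load("pics/w3.npz");im,d,p,R=z["im"],z["d"],z["p"],z["R"];c=cam("wrist",dict(ee_pos=p,ee_rot=R));P=cloud(c,d);T=(P-p)@R
bay=np.zeros(d.shape,bool);bay[145:178,235:282]=1;bay&=P[...,2]<57
v,u=np.nonzero(bay);q=(plane(c,np.c_[u,v],62)-p)@R;print("bay rows",v.min(),v.max(),"tool x",[(q[v==r,0].min().round(1),q[v==r,0].max().round(1)) for r in range(156,176,4)],"front y",q[:,1].min())
cu=np.zeros(d.shape,bool);cu[170:240,225:290]=1;cu&=(T[...,2]<62)&(T[...,2]>15)&(abs(T[...,0])<14)
v,u=np.nonzero(cu);t=T[v,u];print("cuv rows",v.min())
for r in range(v.min(),v.min()+40,5):
    k=v==r
    if k.any(): print(r,u[k].min(),u[k].max(),t[k].min(0).round(1),t[k].max(0).round(1))
g=cv2.cvtColor(im,cv2.COLOR_RGB2GRAY);print(g[165,236:284].tolist());print(g[188,236:284].tolist())
E
```

```text
bay rows 152 177 tool x [(np.float64(-12.2), np.float64(10.6)), (np.float64(-12.2), np.float64(10.6)), (np.float64(-12.3), np.float64(10.6)), (np.float64(-12.3), np.float64(10.7)), (np.float64(-12.4), np.float64(10.7))] front y -26.764902045831786
cuv rows 178
178 244 271 [ -9.6 -24.7  51. ] [  9.3 -23.8  53.8]
183 243 272 [ -9.8 -24.8  39.5] [  9.4 -24.   41.9]
188 242 273 [ -9.8 -25.   28.8] [  9.6 -23.9  31.9]
193 241 273 [-10.  -24.7  20.4] [  9.1 -23.9  22.6]
[48, 47, 47, 48, 48, 48, 48, 46, 45, 43, 48, 56, 59, 59, 60, 57, 46, 34, 29, 31, 30, 31, 30, 31, 30, 31, 38, 51, 59, 59, 59, 57, 49, 45, 43, 45, 46, 47, 47, 49, 49, 48, 47, 47, 49, 47, 47, 48]
[47, 48, 48, 47, 49, 56, 73, 86, 97, 102, 103, 111, 119, 121, 120, 120, 121, 121, 120, 120, 120, 120, 120, 120, 121, 121, 121, 120, 120, 118, 117, 115, 110, 103, 103, 100, 89, 72, 58, 48, 46, 47, 48, 47, 48, 47, 47, 48]
```

Call:
play_rows([
  {"dx": -0.0016,"dy": 0,"dz": 0.04,"wx": 0,"wy": 0,"wz": 0},
  {"dx": -0.0016,"dy": 0,"dz": 0.09,"wx": 0,"wy": 0,"wz": 0},
  {"dx": -0.0016,"dy": 0,"dz": 0.14,"wx": 0,"wy": 0,"wz": 0},
  {"dx": -0.0016,"dy": 0,"dz": 0.18,"wx": 0,"wy": 0,"wz": 0},
  {"dx": -0.0016,"dy": 0,"dz": 0.205,"wx": 0,"wy": 0,"wz": 0},
  {"dx": -0.0016,"dy": 0,"dz": 0.22,"wx": 0,"wy": 0,"wz": 0},
  {"dx": -0.0016,"dy": 0,"dz": 0.23,"wx": 0,"wy": 0,"wz": 0},
  {"dx": -0.0016,"dy": 0,"dz": 0.24,"wx": 0,"wy": 0,"wz": 0},
  {"dx": -0.0016,"dy": 0,"dz": 0.25,"wx": 0,"wy": 0,"wz": 0},
  {"dx": -0.0016,"dy": 0,"dz": 0.25,"wx": 0,"wy": 0,"wz": 0},
])

```text
time_s: 10.3
ee_pos: [602.9, -191.4, 115.1]
ee_rot: [[-0.049, 0.999, -0.0], [0.999, 0.049, 0.0], [0.0, -0.0, -1.0]]
contact_force: [0.7, 0.8, -1.9]
opening: 0.226
```

Call:
play_rows([
  {"dx": 0,"dy": 0,"dz": 0.005,"wx": 0,"wy": 0,"wz": 0},
  {"dx": 0,"dy": 0,"dz": 0.01,"wx": 0,"wy": 0,"wz": 0},
  {"dx": 0,"dy": 0,"dz": 0.015,"wx": 0,"wy": 0,"wz": 0},
  {"dx": 0,"dy": 0,"dz": 0.02,"wx": 0,"wy": 0,"wz": 0},
  {"dx": 0,"dy": 0,"dz": 0.025,"wx": 0,"wy": 0,"wz": 0},
  {"dx": 0,"dy": 0,"dz": 0.03,"wx": 0,"wy": 0,"wz": 0},
  {"dx": 0,"dy": 0,"dz": 0.035,"wx": 0,"wy": 0,"wz": 0},
  {"dx": 0,"dy": 0,"dz": 0.04,"wx": 0,"wy": 0,"wz": 0},
  {"dx": 0,"dy": 0,"dz": 0.04,"wx": 0,"wy": 0,"wz": 0},
  {"dx": 0,"dy": 0,"dz": 0.04,"wx": 0,"wy": 0,"wz": 0},
])

```text
time_s: 11.3
ee_pos: [603.0, -191.4, 103.3]
ee_rot: [[-0.049, 0.999, -0.0], [0.999, 0.049, 0.0], [0.0, -0.0, -1.0]]
contact_force: [-0.3, 0.2, -1.6]
opening: 0.228
```

Call:
play_rows([
  {"dx": 0,"dy": 0,"dz": 0.01,"wx": 0,"wy": 0,"wz": 0},
  {"dx": 0,"dy": 0,"dz": 0.02,"wx": 0,"wy": 0,"wz": 0},
  {"dx": 0,"dy": 0,"dz": 0.03,"wx": 0,"wy": 0,"wz": 0},
  {"dx": 0,"dy": 0,"dz": 0.04,"wx": 0,"wy": 0,"wz": 0},
  {"dx": 0,"dy": 0,"dz": 0.05,"wx": 0,"wy": 0,"wz": 0},
  {"dx": 0,"dy": 0,"dz": 0.06,"wx": 0,"wy": 0,"wz": 0},
  {"dx": 0,"dy": 0,"dz": 0.07,"wx": 0,"wy": 0,"wz": 0},
  {"dx": 0,"dy": 0,"dz": 0.08,"wx": 0,"wy": 0,"wz": 0},
  {"dx": 0,"dy": 0,"dz": 0.09,"wx": 0,"wy": 0,"wz": 0},
  {"dx": 0,"dy": 0,"dz": 0.094,"wx": 0,"wy": 0,"wz": 0},
])

```text
time_s: 12.3
ee_pos: [602.8, -191.4, 74.7]
ee_rot: [[-0.049, 0.999, -0.001], [0.999, 0.049, 0.0], [0.0, -0.001, -1.0]]
contact_force: [0.3, 0.3, -1.4]
opening: 0.23
```

Expected home is at TCP z of about 71, so I go down slowly until the force rises.

Call:
play_rows([
  {"dx": 0,"dy": 0,"dz": 0.0015,"wx": 0,"wy": 0,"wz": 0},
  {"dx": 0,"dy": 0,"dz": 0.003,"wx": 0,"wy": 0,"wz": 0},
  {"dx": 0,"dy": 0,"dz": 0.0045,"wx": 0,"wy": 0,"wz": 0},
  {"dx": 0,"dy": 0,"dz": 0.006,"wx": 0,"wy": 0,"wz": 0},
  {"dx": 0,"dy": 0,"dz": 0.0075,"wx": 0,"wy": 0,"wz": 0},
  {"dx": 0,"dy": 0,"dz": 0.009,"wx": 0,"wy": 0,"wz": 0},
  {"dx": 0,"dy": 0,"dz": 0.01,"wx": 0,"wy": 0,"wz": 0},
  {"dx": 0,"dy": 0,"dz": 0.01,"wx": 0,"wy": 0,"wz": 0},
  {"dx": 0,"dy": 0,"dz": 0.01,"wx": 0,"wy": 0,"wz": 0},
  {"dx": 0,"dy": 0,"dz": 0.01,"wx": 0,"wy": 0,"wz": 0},
])

```text
time_s: 13.3
ee_pos: [603.0, -191.4, 72.1]
ee_rot: [[-0.049, 0.999, -0.0], [0.999, 0.049, 0.0], [0.0, -0.0, -1.0]]
contact_force: [0.6, 0.4, -1.8]
opening: 0.233
```

Call:
play_rows([
  {"dx": 0,"dy": 0,"dz": 0.001,"wx": 0,"wy": 0,"wz": 0},
  {"dx": 0,"dy": 0,"dz": 0.002,"wx": 0,"wy": 0,"wz": 0},
  {"dx": 0,"dy": 0,"dz": 0.003,"wx": 0,"wy": 0,"wz": 0},
  {"dx": 0,"dy": 0,"dz": 0.004,"wx": 0,"wy": 0,"wz": 0},
  {"dx": 0,"dy": 0,"dz": 0.005,"wx": 0,"wy": 0,"wz": 0},
  {"dx": 0,"dy": 0,"dz": 0.006,"wx": 0,"wy": 0,"wz": 0},
  {"dx": 0,"dy": 0,"dz": 0.006,"wx": 0,"wy": 0,"wz": 0},
  {"dx": 0,"dy": 0,"dz": 0.006,"wx": 0,"wy": 0,"wz": 0},
  {"dx": 0,"dy": 0,"dz": 0.006,"wx": 0,"wy": 0,"wz": 0},
  {"dx": 0,"dy": 0,"dz": 0.006,"wx": 0,"wy": 0,"wz": 0},
])

```text
time_s: 14.3
ee_pos: [603.0, -191.4, 70.3]
ee_rot: [[-0.049, 0.999, -0.0], [0.999, 0.049, 0.0], [0.0, -0.0, -1.0]]
contact_force: [0.3, -0.5, -1.7]
opening: 0.228
```

Call:
play_rows([
  {"dx": 0,"dy": 0,"dz": 0.001,"wx": 0,"wy": 0,"wz": 0},
  {"dx": 0,"dy": 0,"dz": 0.002,"wx": 0,"wy": 0,"wz": 0},
  {"dx": 0,"dy": 0,"dz": 0.003,"wx": 0,"wy": 0,"wz": 0},
  {"dx": 0,"dy": 0,"dz": 0.004,"wx": 0,"wy": 0,"wz": 0},
  {"dx": 0,"dy": 0,"dz": 0.005,"wx": 0,"wy": 0,"wz": 0},
  {"dx": 0,"dy": 0,"dz": 0.006,"wx": 0,"wy": 0,"wz": 0},
  {"dx": 0,"dy": 0,"dz": 0.006,"wx": 0,"wy": 0,"wz": 0},
  {"dx": 0,"dy": 0,"dz": 0.006,"wx": 0,"wy": 0,"wz": 0},
  {"dx": 0,"dy": 0,"dz": 0.006,"wx": 0,"wy": 0,"wz": 0},
  {"dx": 0,"dy": 0,"dz": 0.006,"wx": 0,"wy": 0,"wz": 0},
])

```text
time_s: 15.3
ee_pos: [603.2, -191.4, 70.1]
ee_rot: [[-0.049, 0.999, 0.0], [0.999, 0.049, -0.001], [-0.001, 0.0, -1.0]]
contact_force: [-11.0, 2.2, 26.8]
opening: 0.233
```

Contact at 27 N with TCP z at 70.1, so it is home. I ease off by 1.5 mm and open the fingers partly.

Call:
play_rows([
  {"dx": 0,"dy": 0,"dz": -0.005,"wx": 0,"wy": 0,"wz": 0},
  {"dx": 0,"dy": 0,"dz": -0.005,"wx": 0,"wy": 0,"wz": 0},
  {"dx": 0,"dy": 0,"dz": -0.005,"wx": 0,"wy": 0,"wz": 0},
  {"dx": 0,"dy": 0,"dz": -0.005,"wx": 0,"wy": 0,"wz": 0},
  {"dx": 0,"dy": 0,"dz": -0.005,"wx": 0,"wy": 0,"wz": 0},
  {"dx": 0,"dy": 0,"dz": -0.005,"wx": 0,"wy": 0,"wz": 0},
  {"dx": 0,"dy": 0,"dz": -0.005,"wx": 0,"wy": 0,"wz": 0},
  {"dx": 0,"dy": 0,"dz": -0.005,"wx": 0,"wy": 0,"wz": 0},
  {"dx": 0,"dy": 0,"dz": -0.005,"wx": 0,"wy": 0,"wz": 0},
  {"dx": 0,"dy": 0,"dz": -0.005,"wx": 0,"wy": 0,"wz": 0},
], fingers=0.15)

```text
time_s: 16.3
ee_pos: [603.0, -191.4, 70.0]
ee_rot: [[-0.049, 0.999, -0.0], [0.999, 0.049, 0.0], [0.0, -0.0, -1.0]]
contact_force: [0.1, 1.0, -0.1]
opening: 0.423
```

Call:
play_rows([
  {"dx": 0,"dy": 0,"dz": -0.02,"wx": 0,"wy": 0,"wz": 0},
  {"dx": 0,"dy": 0,"dz": -0.06,"wx": 0,"wy": 0,"wz": 0},
  {"dx": 0,"dy": 0,"dz": -0.11,"wx": 0,"wy": 0,"wz": 0},
  {"dx": 0,"dy": 0,"dz": -0.17,"wx": 0,"wy": 0,"wz": 0},
  {"dx": 0,"dy": 0,"dz": -0.24,"wx": 0,"wy": 0,"wz": 0},
  {"dx": 0,"dy": -0.06,"dz": -0.32,"wx": 0,"wy": 0,"wz": 0},
  {"dx": 0,"dy": -0.14,"dz": -0.38,"wx": 0,"wy": 0,"wz": 0},
  {"dx": 0,"dy": -0.22,"dz": -0.4,"wx": 0,"wy": 0,"wz": 0},
  {"dx": 0,"dy": -0.28,"dz": -0.4,"wx": 0,"wy": 0,"wz": 0},
  {"dx": 0,"dy": -0.28,"dz": -0.4,"wx": 0,"wy": 0,"wz": 0},
])

```text
time_s: 17.3
ee_pos: [517.6, -196.2, 191.8]
ee_rot: [[-0.048, 0.999, 0.0], [0.999, 0.048, -0.002], [-0.002, 0.0, -1.0]]
contact_force: [0.0, 0.9, -0.5]
opening: 0.427
```

```bash
python3 - <<'E'
from h import *
s=status.sense();print(s["ee_pos"],np.round(s["joints"],2),s["contact_force"],s["opening"])
im,d,c=grab("wrist");np.savez("pics/w4.npz",im=im,d=d,p=s["ee_pos"],R=s["ee_rot"]);cv2.imwrite("pics/w4.png",im[:,:,::-1])
E
```

```text
[ 517.57843012 -196.2128031   191.75439363] [ 0.61  0.49 -0.49  1.81  0.29  0.91  1.61] [ 0.02728363  0.8845857  -0.48702532] 0.42735515225895293
```

View pics/w4.png

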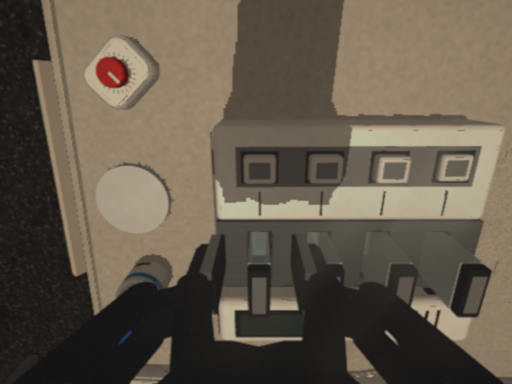

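The cuvette stands in bay 4 with its cap at about (259,288), in line with the others. Key 4 is at (260,168). Next a check of the heights and the key's position.

```bash
python3 - <<'E'
from h import *
z=np.load("pics/w4.npz");im,d,p,R=z["im"],z["d"],z["p"],z["R"];c=cam("wrist",dict(ee_pos=p,ee_rot=R));P=cloud(c,d)
for n,(u0,u1,v0,v1) in dict(c4=(244,274,255,320),c1=(450,490,255,320),c2=(385,418,255,310)).items():
    m=np.zeros(d.shape,bool);m[v0:v1,u0:u1]=1;m&=(P[...,2]>118);cs,_=cv2.findContours(m.astype(np.uint8),0,1)
    print(n,np.median(P[m],0).round(1),cv2.minAreaRect(P[m][:,:2].astype(np.float32)))
for n,u,v in ((4,260,168),(3,325,168),(2,392,169),(1,457,168)): print(n,np.nanmedian(P[v-5:v+6,u-5:u+6].reshape(-1,3),0).round(1))
m=np.zeros(d.shape,bool);m[150:188,240:280]=1;m&=P[...,2]>69;print(np.percentile(P[m],[1,50,99],axis=0).round(1), ((P[m].min(0)+P[m].max(0))/2).round(1))
delta([505.6,-195.6,95],toolR(2.83))
E
```

```text
c4 [ 599.2 -192.1  125.8] ((602.9462890625, -191.89915466308594), (50.822757720947266, 19.878477096557617), 2.3694558143615723)
c1 [590.8  -9.4 125.4] ((594.0675659179688, -5.686681747436523), (50.93787384033203, 21.78196907043457), 2.336954116821289)
c2 [577.5 -73.7 126.1] ((549.0546875, -97.16464233398438), (141.79476928710938, 28.537944793701172), 39.43971633911133)
4 [ 503.2 -195.1   75.7]
3 [ 500.5 -135.4   75.5]
2 [498.4 -73.8  75.7]
1 [496.3  -9.6  68.5]
[[ 492.6 -210.8   71.6]
 [ 504.4 -196.2   75.3]
 [ 518.4 -181.5   77. ]] [ 505.6 -196.    73.4]
d [ 0.0039 -0.0445  0.3219] w [ 0.0002  0.0002 -0.0002] |p| 97.5 ang 0.1
```

Call:
play_rows([
  {"dx": 0.003,"dy": -0.02,"dz": 0,"wx": 0,"wy": 0,"wz": 0},
  {"dx": 0.003,"dy": -0.042,"dz": 0,"wx": 0,"wy": 0,"wz": 0},
  {"dx": 0.003,"dy": -0.042,"dz": 0.04,"wx": 0,"wy": 0,"wz": 0},
  {"dx": 0.003,"dy": -0.042,"dz": 0.1,"wx": 0,"wy": 0,"wz": 0},
  {"dx": 0.003,"dy": -0.042,"dz": 0.16,"wx": 0,"wy": 0,"wz": 0},
  {"dx": 0.003,"dy": -0.042,"dz": 0.22,"wx": 0,"wy": 0,"wz": 0},
  {"dx": 0.003,"dy": -0.042,"dz": 0.28,"wx": 0,"wy": 0,"wz": 0},
  {"dx": 0.003,"dy": -0.042,"dz": 0.33,"wx": 0,"wy": 0,"wz": 0},
  {"dx": 0.003,"dy": -0.042,"dz": 0.36,"wx": 0,"wy": 0,"wz": 0},
  {"dx": 0.003,"dy": -0.042,"dz": 0.36,"wx": 0,"wy": 0,"wz": 0},
], fingers=1)

```text
time_s: 18.35
ee_pos: [506.0, -194.9, 80.8]
ee_rot: [[-0.049, 0.999, -0.002], [0.999, 0.049, 0.001], [0.001, -0.002, -1.0]]
contact_force: [-0.1, 0.1, -0.1]
opening: -0.001
```

Call:
play_rows([
  {"dx": 0,"dy": 0,"dz": 0.007,"wx": 0,"wy": 0,"wz": 0},
  {"dx": 0,"dy": 0,"dz": 0.014,"wx": 0,"wy": 0,"wz": 0},
  {"dx": 0,"dy": 0,"dz": 0.02,"wx": 0,"wy": 0,"wz": 0},
  {"dx": 0,"dy": 0,"dz": 0.026,"wx": 0,"wy": 0,"wz": 0},
  {"dx": 0,"dy": 0,"dz": 0.031,"wx": 0,"wy": 0,"wz": 0},
  {"dx": 0,"dy": 0,"dz": 0.036,"wx": 0,"wy": 0,"wz": 0},
  {"dx": 0,"dy": 0,"dz": 0.04,"wx": 0,"wy": 0,"wz": 0},
  {"dx": 0,"dy": 0,"dz": 0.043,"wx": 0,"wy": 0,"wz": 0},
  {"dx": 0,"dy": 0,"dz": 0.046,"wx": 0,"wy": 0,"wz": 0},
  {"dx": 0,"dy": 0,"dz": 0.046,"wx": 0,"wy": 0,"wz": 0},
])

```text
time_s: 19.35
ee_pos: [506.5, -195.2, 68.1]
ee_rot: [[-0.049, 0.999, -0.0], [0.999, 0.049, 0.0], [0.0, -0.0, -1.0]]
contact_force: [1.5, -0.6, 1.8]
opening: -0.004
```

Key spring force only so far, so I press a little further to find the stop.

Call:
play_rows([
  {"dx": 0,"dy": 0,"dz": 0.0015,"wx": 0,"wy": 0,"wz": 0},
  {"dx": 0,"dy": 0,"dz": 0.003,"wx": 0,"wy": 0,"wz": 0},
  {"dx": 0,"dy": 0,"dz": 0.0045,"wx": 0,"wy": 0,"wz": 0},
  {"dx": 0,"dy": 0,"dz": 0.006,"wx": 0,"wy": 0,"wz": 0},
  {"dx": 0,"dy": 0,"dz": 0.007,"wx": 0,"wy": 0,"wz": 0},
  {"dx": 0,"dy": 0,"dz": 0.008,"wx": 0,"wy": 0,"wz": 0},
  {"dx": 0,"dy": 0,"dz": 0.008,"wx": 0,"wy": 0,"wz": 0},
  {"dx": 0,"dy": 0,"dz": 0.008,"wx": 0,"wy": 0,"wz": 0},
  {"dx": 0,"dy": 0,"dz": 0.008,"wx": 0,"wy": 0,"wz": 0},
  {"dx": 0,"dy": 0,"dz": 0.008,"wx": 0,"wy": 0,"wz": 0},
])

```text
time_s: 20.35
ee_pos: [506.5, -195.2, 66.3]
ee_rot: [[-0.049, 0.999, 0.0], [0.999, 0.049, -0.0], [-0.0, 0.0, -1.0]]
contact_force: [-2.7, 0.4, 14.0]
opening: -0.0
```

The stop was reached at 14 N. I lift off and look.

Call:
play_rows([
  {"dx": 0,"dy": 0,"dz": -0.02,"wx": 0,"wy": 0,"wz": 0},
  {"dx": 0,"dy": 0,"dz": -0.06,"wx": 0,"wy": 0,"wz": 0},
  {"dx": 0,"dy": 0,"dz": -0.12,"wx": 0,"wy": 0,"wz": 0},
  {"dx": 0,"dy": 0,"dz": -0.18,"wx": 0,"wy": 0,"wz": 0},
  {"dx": 0,"dy": 0,"dz": -0.25,"wx": 0,"wy": 0,"wz": 0},
  {"dx": 0,"dy": 0,"dz": -0.32,"wx": 0,"wy": 0,"wz": 0},
  {"dx": 0,"dy": 0,"dz": -0.38,"wx": 0,"wy": 0,"wz": 0},
  {"dx": 0,"dy": 0,"dz": -0.42,"wx": 0,"wy": 0,"wz": 0},
  {"dx": 0,"dy": 0,"dz": -0.42,"wx": 0,"wy": 0,"wz": 0},
  {"dx": 0,"dy": 0,"dz": -0.42,"wx": 0,"wy": 0,"wz": 0},
])

```text
time_s: 21.35
ee_pos: [506.2, -195.2, 191.5]
ee_rot: [[-0.049, 0.999, -0.001], [0.999, 0.049, 0.0], [0.0, -0.001, -1.0]]
contact_force: [0.3, 0.6, 0.2]
opening: 0.002
```

```bash
python3 - <<'E'
from h import *
s=status.sense();print(s["ee_pos"],s["contact_force"])
im,d,c=grab("wrist");cv2.imwrite("pics/w5.png",im[:,:,::-1]);P=cloud(c,d)
K,dist,Rc,o=c;rv=cv2.Rodrigues(Rc.T)[0];t=-Rc.T@o
a=np.radians(2.83);ex=np.array([np.cos(a),np.sin(a),0]);ey=np.array([-np.sin(a),np.cos(a),0]);k4=np.array([505.6,-195.8,0])
def med(w,h=4):
    u,v=cv2.projectPoints(w.reshape(1,3),rv,t,K,dist)[0].ravel().round().astype(int);return (u,v),np.nanmedian(P[v-h:v+h+1,u-h:u+h+1].reshape(-1,3),0).round(1)
for i in range(4): print("key",4-i,med(k4+62*i*ey+[0,0,74]),"cuv top",med(k4+62*i*ey+98*ex+[0,0,126],2))
E
```

```text
[ 506.1916132  -195.22278914  191.5372369 ] [0.31679578 0.57676745 0.24525718]
key 4 ((np.int64(257), np.int64(182)), array([ 507.4, -196. ,   68.6])) cuv top ((np.int64(257), np.int64(306)), array([ 514.1, -195.2,  228.5]))
key 3 ((np.int64(323), np.int64(182)), array([ 502.3, -134.6,   75.6])) cuv top ((np.int64(328), np.int64(306)), array([ 494.2, -170.8,  249.9]))
key 2 ((np.int64(390), np.int64(182)), array([499.2, -72.7,  75.9])) cuv top ((np.int64(399), np.int64(306)), array([597.5, -66.8, 126.1]))
key 1 ((np.int64(456), np.int64(182)), array([496.3, -11.1,  75.7])) cuv top ((np.int64(469), np.int64(306)), array([594.3,  -5.7, 126.3]))
```

View pics/w5.png

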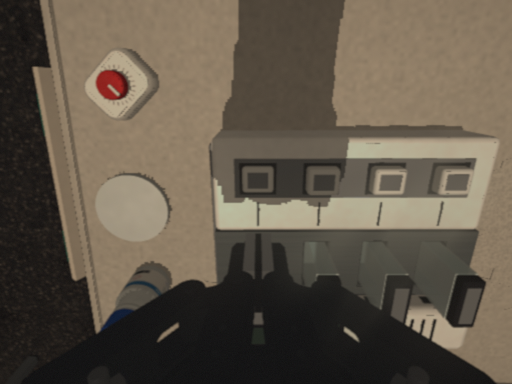

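Key 4 at (257,182) is down by 7 mm. The other three are up, and the arm is clear of everything.

```bash
python3 -c "
from h import *
print(r.sign_off())"
```

```text
the job is handed in; nothing more can be done
None
```

I took the cuvette out of the slanted rest and stood it in the empty bay, place 4. I then pressed key 4 until it latched, and handed the job in at about 21 s of the 51 s allowed. The hand-in gives no verdict.

**Cuvette:** It went in without resistance and met the floor with about 27 N on the wrist, under the 40 N limit. After release its top measured 125.8 mm, against 125.4 mm and 126.1 mm for the cuvettes in bays 1 and 2. Its centre was within about 1.5 mm of the measured bay centre, and its long side was about 0.5° off the photometer's axis.

**Keys:** Key 4 hit its stop at 14 N. Afterwards its top was at 68.6 mm, about 7 mm below the others. Keys 1, 2 and 3 were up at 75.6–75.9 mm, and key 1 had popped up.

**Not re-checked:** In the last picture the gripper hid cuvettes 3 and 4, so I did not re-measure them after the key press. The arm stayed clear of both during the press and had no contact force at hand-in. I did not re-measure the bystanders; the last picture shows the timer and dish undisturbed, and no move went near the others.

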